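# Measure the depth of a cast in a lidded pot with a locking depth gauge

### The arm

A 6-joint arm with a two-finger parallel gripper is mounted at the origin on the work surface. World frame = base frame: x ahead of the robot, y to its left, z up, the work surface at z = 0. Lengths are in m, angles in rad, forces in N, time in s.
With the tool pointing down it reaches from about 0.35 to 0.775 m from the base axis. Payload 5.5 kg.
Tool frame: the origin (TCP) lies midway between the tips of the shut fingers; the grasp point (between the pads) lies 19 mm behind it; z points along the fingers, y is the line along which they close (so a half turn about z gives the same grasp; the last joint's range is limited). The gripper opens to 85 mm and grips with 20 to 120 N. Pads are 22 mm wide; open, the fingers measure 114 mm over their backs; the gripper's body (76 mm by 85 mm) begins 54 mm behind the grasp point. The pads swing forward as they close: fully open they stand 13 mm farther back than shut.
Start: joints at [-1.449, 0.313, 0.046, 1.304, 0, 1.431], TCP at [0.149, -0.555, 0.231] pointing down, gripper open.
Joint ranges: [-2.76, 2.76], [-0.86, 1.69], [-1.03, 1.26], [-2.2, 2.34], [-1.47, 1.5], [-3.14, 3.14]. Speed limits (rad/s): [2.57, 2.57, 3.14, 3.14, 3.14, 3.14].

### API

Orientations are given as a unit quaternion [w, x, y, z].
In Python, from workcell import telemetry, imaging, env gives the robot as it stands. The module is installed in compiled form; this text tells all that it offers.
- The arm moves only by the tool step_arm, never from a script. Its argument "moves" is a list of rows, each a list of 3 entries, a list of its own where there are three numbers: the shift along the tool's x, y, z in mm, then the turn, a rotation vector about the tool's x, y, z in rad, then the finger opening in mm, from 0 to 85.4. A call has 1 to 8 rows; each row is the pose to reach, as a shift and turn from the pose commanded when the call began, along the tool's axes at that moment; what a row does not reach only later rows make up. A row lasts 1/12 s, in which the tool goes at most 41.7 mm and 7.16 degrees, less where a joint would pass 70% of its speed; a pose out of reach is approached as far as the arm can. A call with a gripper value outside its range is refused whole. The fingers move at their own pace and stop on an object; "grip_force" is the grip in N (left out, the last holds). Time passes only in rows, so rows that repeat a pose let the fingers close. It gives the time, the measured TCP pose, the force, the opening and the grip force at its end, in the units of the state.
- telemetry.get_state(): the state, without advancing time (a new reading comes with each control period).
- imaging.read_camera(name): name is "scene" or "top" or "wrist"; returns the picture (384x512x3 uint8, red, green, blue); there is no depth.
- imaging.camera_params(name): a dict with "camera_matrix" (3x3 intrinsics, pixels), "pose" (4x4, takes a point from camera to world coordinates). Camera axes: x right, y up, looking along -z (the intrinsics and any distortion apply to the point x, -y, -z); pixel columns grow to the right and rows downward; lengths in m; the calibration is good to about 2 mm. A picture is of the moment at which its call begins: read the wrist's pose just before it. camera_params takes no time and is no camera call; for the wrist camera it gives the pose at the moment of the call.
- env.hand_in(): hands the job in; it is judged then, once.
The state is a dict: "clock": time; "joint_pos": joint angles; "qvel": joint speeds; "tau": joint torques, N m; "tcp_pos": TCP position; "orientation": TCP orientation; "wrist_force": force on the tool from outside, world axes, zero at the start; "ft_torque": the same for the moment, N m; "finger_gap": finger opening in m; "grip_force": force on a finger pad.
Only numpy, scipy, OpenCV 4.12 (cv2) and the standard library are available. Lean on these libraries where they do the work, as an engineer would, in place of code of your own. Each camera call takes 0.05 s, during which the arm holds its last target. There are 200 camera calls.

### The job

Measure how deep the cast lies in the lidded pot: push the depth gauge's spring-lifted probe down by its knob until you feel its foot rest on the cast inside, pressing only lightly (a few newtons), and with the foot held there twist the knob clockwise, seen from above, fully home to lock the slide at that height. Then let go, leaving the probe locked with its foot still resting lightly on the cast, and leave the other things on the bench alone.

Things in the scene. Friction and masses are not known exactly. Their poses are not given: they have to be found in the camera images.
- gauge: Depth gauge, fixed to the bench: grey base 150 x 190 x 15 mm, a steel column 27 mm thick 95 mm along this body's +y, and a grey arm (36 mm wide, top 150 mm above the bench) from the column to a dark sleeve 46 mm across round the probe. Nothing fixed is higher than 150 mm. Origin: on the bench, on the probe's vertical axis; z up. Position and yaw vary.
- probe: Steel rod 18 mm thick, sliding only vertically in the sleeve, 0 to 75 mm down from its start. A spring lifts it with about 3 N (0.5 N more at the bottom) and friction is 1 N: unlocked it rises if let go. Its rubber foot is a plunger on a soft spring (0.8 N/mm, 15 mm travel, then solid), tip 122 mm below this origin if not pressed. Origin: on the axis, under the flange below the knob; z up.
- knob_grip (a point): Middle of the black knob's upright grip bar on top of the probe, where to hold it: 50 mm long (this point's x), 14 mm thick (its y, pinch across it), 36 mm high, top 16 mm above this point, foot 20 mm below it on a flange 40 mm across and 8 mm thick. 255 mm above the bench at the start. Moves and turns with the knob; at knob twist 0 its x is the gauge's x.
- lock (a joint): The knob's twist about the vertical, rad: 0 free, growing clockwise seen from above (yaw decreasing) to a stop at 1.25. Starts at 0 to 0.25. It turns against some 0.1 N m, clamps the rod from about 0.6 on, stays where it is left, and from about 1.05 firmly holds the probe at its height.
- pot: White opaque pot 78 mm across, 70 mm high, screwed to the gauge's base under the probe, with a white lid (top 74 mm above this origin) and a port in it 30 mm across that the probe enters. Inside lies a hard flat cast, its surface 25 to 61 mm above this origin: different every time, not measured, not to be seen. Origin: centre of its underside, 15 mm above the bench; z up.
- bottle0: Bystander: dark purple bottle, 42 mm across, 105 mm high, white cap, beside the gauge. Origin: centre of its underside.
- cup: Bystander: clear plastic cup, 60 mm across, 60 mm high, beyond the gauge. Origin: centre of its underside.
- tweezers: Bystander: dark blue tweezers, 120 mm long, 8 mm high, lying on the robot's side of the gauge. Origin: middle of its underside.
- tape: Bystander: black roll of tape lying flat, 84 mm across, 24 mm high, past the column. Origin: centre of its underside.
- spoon0: Bystander: spoon 150 mm long, lying right of the gauge. Origin: on its underside.

How it is judged:
By the outcome, as a careful person would: the job done as asked, in the order asked, and still so for the second after the job is handed in, with the robot touching nothing.
It also fails if it takes over 38 s, if anything falls off the work surface, if the arm or the gripper's body presses on something with over 40 N, if the wrist force passes 120 N, or if a joint passes its speed limit or range.

## Working session

There is one attempt and no reset: what is moved stays moved. The work goes in short steps, Python scripts to look and compute and a tool call to move; the robot and the scene stay as the last step left them, time stands still between calls to the robot, and variables do not carry over. Pictures are saved under pics/ and viewed, at most 10 in all, crops included, and the job is handed in when it is done.

Besides the shell and the picture viewer there is one more tool, called after "Emit:" as a command line: name --argument value ..., lists and objects as JSON in quotes. step_arm: Moves the arm, as the interface text tells. Its arguments: {"type":"object","properties":{"moves":{"type":"array"},"grip_force":{"type":"number"}},"required":["moves"]}

```bash
mkdir -p pics
python3 - <<'E'
from workcell import telemetry, imaging
import cv2, numpy as np
s=telemetry.get_state(); print(s)
a=[]
for n in("scene","top"):
    im=imaging.read_camera(n); p=imaging.camera_params(n); print(n,p)
    cv2.imwrite(f"pics/{n}0.png",im[:,:,::-1])
E
```

```text
{'clock': 0.0, 'joint_pos': array([-1.44858439e+00,  3.13995335e-01,  4.49706437e-02,  1.30361963e+00,
       -9.44555255e-06,  1.43122569e+00]), 'qvel': array([-0.00054274,  0.00104496,  0.00074991, -0.00136302,  0.0007619 ,
       -0.00218647]), 'tau': array([ 7.28686646e-04, -4.80621886e+01,  2.98533422e+01,  1.90900709e-02,
       -8.50790934e-05,  1.02831987e-05]), 'tcp_pos': array([ 0.14875134, -0.55488344,  0.23040836]), 'orientation': array([-9.24005571e-04,  9.91445535e-01,  1.30517806e-01,  3.29701836e-06]), 'wrist_force': array([-1.20449247, -0.21958078,  0.51145185]), 'ft_torque': array([-0.02525769,  0.00099007, -0.05994968]), 'grip_force': 0.0, 'finger_gap': 0.08525857256772838}
scene {'camera_matrix': array([[486.09211923,   0.        , 245.22269287],
       [  0.        , 486.09211923, 193.63672108],
       [  0.        ,   0.        ,   1.        ]]), 'pose': array([[ 0.18650221, -0.74101312,  0.64507092,  1.3392159 ],
       [ 0.98230822,  0.12931629, -0.13545424, -0.15558202],
       [ 0.01695519,  0.65892098,  0.75202105,  1.07716578],
       [ 0.        ,  0.        ,  0.        ,  1.        ]])}
top {'camera_matrix': array([[351.02429014,   0.        , 252.85012815],
       [  0.        , 351.02429014, 190.91941638],
       [  0.        ,   0.        ,   1.        ]]), 'pose': array([[-0.00610775,  0.9928399 , -0.11929639,  0.47897288],
       [-0.9998674 , -0.00426255,  0.01571641, -0.00232816],
       [ 0.01509537,  0.11937657,  0.99273429,  1.14166418],
       [ 0.        ,  0.        ,  0.        ,  1.        ]])}
```

View pics/scene0.png

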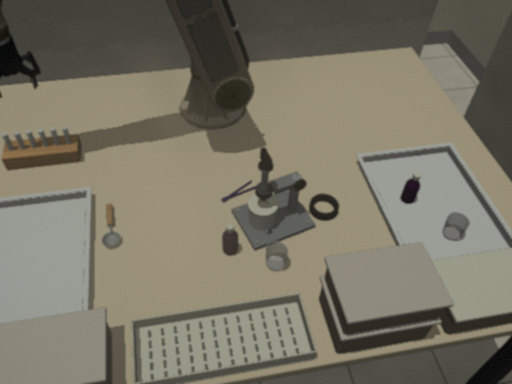

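View pics/top0.png

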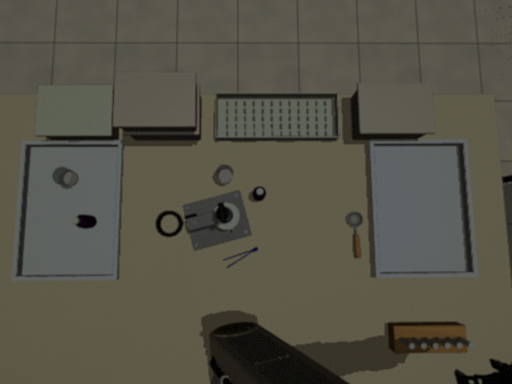

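The scene view shows the gauge, with its knob near (265,157) and base near (273,218). In the top view the base is at (217,220) and the knob near (224,213). I'll enlarge both.

Run:
```python
import cv2, numpy as np
a=cv2.imread("pics/scene0.png")[135:255,215:335]; b=cv2.imread("pics/top0.png")[180:260,175:255]
f=lambda x:cv2.convertScaleAbs(cv2.resize(x,(400,400),interpolation=cv2.INTER_CUBIC),alpha=1.8)
cv2.imwrite("pics/crop0.png",np.hstack([f(a),f(b)]))
```

```text
(no output)
```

View pics/crop0.png

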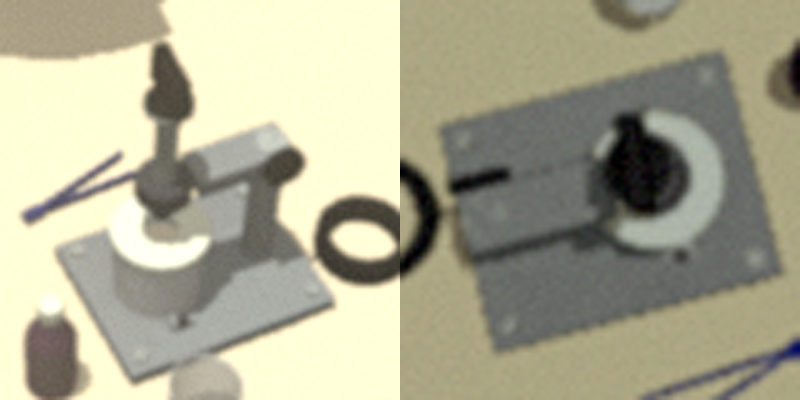

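The left crop shows the knob bar and flange, with the flange at scene pixel (265.4,166). The right crop shows the base corners and the lid circle, plus the flange at top pixel (224.6,216). The gauge's yaw is about 15°.

```bash
cat > h.py <<'E'
import numpy as np, cv2
from workcell import telemetry, imaging
from scipy.spatial.transform import Rotation as R
def ray(p,uv):
    K=p["camera_matrix"];P=p["pose"]
    d=np.linalg.solve(K,[*uv,1.]); return P[:3,3],P[:3,:3]@(d*[1,-1,-1])
def plane(p,uv,z):
    o,d=ray(p,uv); return o+d*(z-o[2])/d[2]
def tri(p1,a,p2,b):
    o,d=ray(p1,a);q,e=ray(p2,b)
    t=np.linalg.lstsq(np.c_[d,-e],q-o,rcond=None)[0]
    return (o+d*t[0]+q+e*t[1])/2, np.linalg.norm(o+d*t[0]-q-e*t[1])
def Rt(s):
    w,x,y,z=s["orientation"]; return R.from_quat([x,y,z,w])
E
python3 - <<'E'
from h import *
T=imaging.camera_params("top");S=imaging.camera_params("scene")
c=[plane(T,u,.015) for u in [(183.6,205.6),(239.4,190.4),(251,234),(194,250.4)]]
for i in range(4):
    d=c[(i+1)%4]-c[i]; print(c[i].round(4),np.linalg.norm(d).round(4),np.degrees(np.arctan2(d[1],d[0])).round(1))
print("mean",np.mean(c,0))
print("flange",plane(T,(224.6,216),.233),plane(S,(265.4,165.9),.233),tri(T,(224.6,216),S,(265.4,165.9)))
print("bar top",plane(S,(263.6,150),.271))
im=cv2.imread("pics/top0.png"); h=cv2.cvtColor(im,cv2.COLOR_BGR2HSV)
print("lid",plane(T,(227,216),.089))
s=telemetry.get_state(); r=Rt(s).as_matrix(); print(r.round(3))
W=imaging.camera_params("wrist"); print(W["camera_matrix"][0,0], r.T@(W["pose"][:3,3]-s["tcp_pos"]), (r.T@W["pose"][:3,:3]).round(3))
E
```

```text
[0.5679 0.2023 0.015 ] 0.1854 -74.9
[0.6162 0.0233 0.015 ] 0.1448 -165.3
[ 0.4762 -0.0134  0.015 ] 0.1873 105.6
[0.4258 0.167  0.015 ] 0.1464 13.9
mean [0.52152492 0.09478766 0.015     ]
flange [0.52325121 0.05664029 0.233     ] [0.53539063 0.06158412 0.233     ] (array([0.52447167, 0.0608626 , 0.22197828]), np.float64(0.007127077368109515))
bar top [0.51871083 0.05893685 0.271     ]
lid [0.53022962 0.05881311 0.089     ]
[[ 0.966  0.259 -0.   ]
 [ 0.259 -0.966  0.002]
 [ 0.    -0.002 -1.   ]]
302.21970526165455 [ 0.06802796 -0.00069179 -0.14239813] [[-0.001  0.963  0.269]
 [ 1.     0.001 -0.001]
 [-0.001  0.269 -0.963]]
```

Emit:
step_arm --moves '[[[22,-21,-14],[0,0,-0.12],85],[[44,-42,-28],[0,0,-0.24],85],[[66,-63,-42],[0,0,-0.36],85],[[88,-84,-56],[0,0,-0.48],85],[[110,-105,-70],[0,0,-0.6],85],[[132,-126,-84],[0,0,-0.72],85],[[154,-147,-100],[0,0,-0.84],85],[[176,-168,-100],[0,0,-0.96],85]]'

```text
clock: 0.77
tcp_pos: [0.2762, -0.3471, 0.3339]
orientation: [0.002, 0.818, 0.576, -0.0]
wrist_force: [1.2, -0.4, 0.5]
finger_gap: 0.0846
grip_force: 0.0
```

Emit:
step_arm --moves '[[[29,6,0],[0,0,-0.12],85],[[58,12,0],[0,0,-0.24],85],[[87,18,0],[0,0,-0.36],85],[[117,24,0],[0,0,-0.48],85],[[146,30,0],[0,0,-0.6],85],[[175,36,0],[0,0,-0.72],85],[[205,42,0],[0,0,-0.84],85],[[234,49,0],[0,0,-0.96],85]]'

```text
clock: 1.43
tcp_pos: [0.4016, -0.1429, 0.3311]
orientation: [-0.0, 0.459, 0.888, -0.0]
wrist_force: [0.1, -0.9, -0.3]
finger_gap: 0.0847
grip_force: 0.0
```

Emit:
step_arm --moves '[[[12,27,0],[0,0,-0.12],85],[[24,55,0],[0,0,-0.24],85],[[36,82,0],[0,0,-0.36],85],[[48,110,0],[0,0,-0.48],85],[[60,137,0],[0,0,-0.6],85],[[72,165,0],[0,0,-0.72],85],[[83,192,0],[0,0,-0.84],85],[[94,220,0],[0,0,-0.96],85]]'

```text
clock: 2.1
tcp_pos: [0.5279, 0.0602, 0.3309]
orientation: [-0.0, -0.003, 1.0, -0.0]
wrist_force: [0.1, 0.6, 0.6]
finger_gap: 0.085
grip_force: 0.0
```

Emit:
step_arm --moves '[[[0,0,0],[0,0,-0.1],85],[[0,0,0],[0,0,-0.1],85],[[0,0,0],[0,0,-0.1],85]]'

```text
clock: 2.35
tcp_pos: [0.5274, 0.0589, 0.3307]
orientation: [-0.001, -0.049, 0.999, -0.0]
wrist_force: [-0.6, -0.3, -0.1]
finger_gap: 0.0849
grip_force: 0.0
```

Run:
```python
from h import *
import pickle
s=telemetry.get_state();W=imaging.camera_params("wrist");im=imaging.read_camera("wrist")
pickle.dump((s,W),open("w1.pkl","wb")); cv2.imwrite("pics/w1.png",im[:,:,::-1])
print(s["tcp_pos"],Rt(s).as_matrix().round(3),s["joint_pos"])
```

```text
[0.52737757 0.0589497  0.33068744] [[-0.995 -0.098 -0.001]
 [-0.098  0.995 -0.   ]
 [ 0.001 -0.    -1.   ]] [-3.98314659e-02  2.20168130e-01  1.63222357e-01  1.51527130e+00
 -3.21072182e-04 -1.37955731e-01]
```

View pics/w1.png

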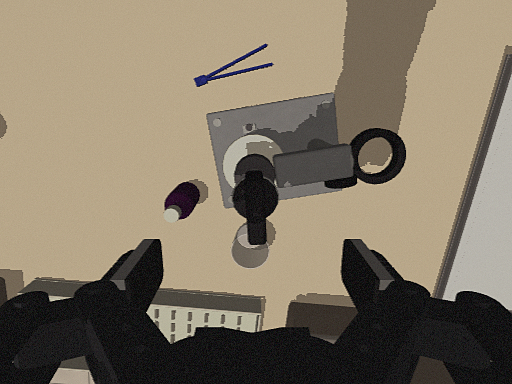

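The wrist view shows the knob bar running from about (256,172) to (257,243), the flange around (255,197), and the fingers clear on both sides. I'll enlarge it.

Run:
```python
import cv2, numpy as np
a=cv2.imread("pics/w1.png")[145:255,200:310]
cv2.imwrite("pics/w1c.png",cv2.convertScaleAbs(cv2.resize(a,(600,600),interpolation=cv2.INTER_CUBIC),alpha=5))
```

```text
(no output)
```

View pics/w1c.png

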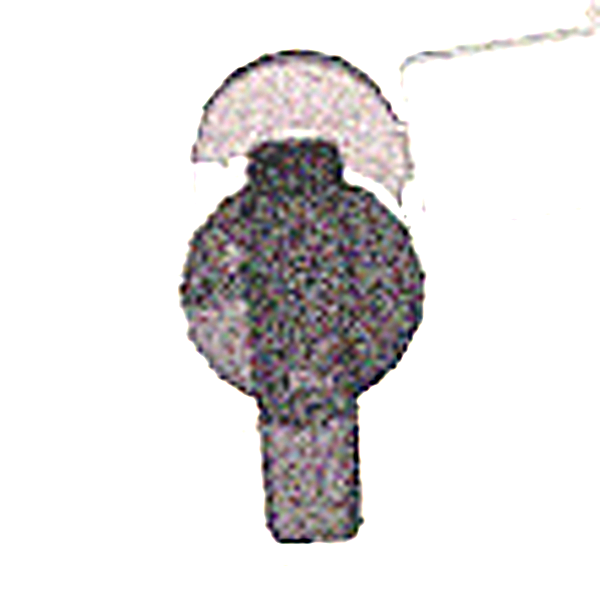

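The crop shows the bar's far top edge at pixel row 244, columns 249.5 to 265.6. The flange circle is centred at about (255.4,198) with a 22 px radius.

Run:
```python
from h import *
import pickle
s,W=pickle.load(open("w1.pkl","rb"))
k=5.4545; g=lambda u,v:(200+u/k,145+v/k)
P=lambda u,v,z:plane(W,g(u,v),z)
a,b=P(268,541,.271),P(359,541,.271); print("far",a,b,np.linalg.norm(a-b))
print("sides", *[P(u,v,.271)[:2] for u,v in((268,530),(359,530),(260,420),(356,420),(246,160),(343,160))])
print("flange",P(302,290,.235),[P(181,290,.235)[:2],P(424,290,.235)[:2]])
print("near bottom",P(295,138,.235),P(295,138,.271))
print("base corner TL", [plane(W,u,.015) for u in((207,114),(334,93),(223,208))])
r=Rt(s).as_matrix()
for q in ((302,290,.231),): print("tool",r.T@(P(*q)-s["tcp_pos"]))
```

```text
far [0.55536992 0.06018019 0.271     ] [0.5541785  0.07229914 0.271     ] 0.012177369273118528
sides [0.55377409 0.06002784] [0.55258509 0.07212315] [0.5382542  0.05749333] [0.53702484 0.07000926] [0.50376906 0.05248386] [0.50258272 0.06458339]
flange [0.53082054 0.06265164 0.235     ] [array([0.53260412, 0.04447663]), array([0.52902249, 0.08097401])]
near bottom [0.5076819  0.05927822 0.235     ] [0.50037604 0.05831706 0.271     ]
base corner TL [array([ 0.47527913, -0.01205896,  0.015     ]), array([0.42811564, 0.16858644, 0.015     ]), array([0.61822534, 0.02180731, 0.015     ])]
tool [-0.00514435  0.00340412  0.09967966]
```

Both the bar and the flange come out narrower than stated. I'll check the edges on the raw pixels.

Run:
```python
from h import *
im=cv2.imread("pics/w1.png"); g=im.max(2).astype(int)
for r in (168,172,176,190,195,198,202,206,225,230,235,240): print(r,g[r,226:286].tolist())
print([ (r,g[r,257]) for r in range(236,250)])
```

```text
168 [182, 185, 184, 184, 182, 184, 185, 183, 200, 115, 34, 45, 46, 45, 47, 49, 45, 48, 40, 42, 41, 53, 41, 39, 45, 43, 51, 44, 45, 44, 39, 48, 41, 50, 46, 42, 43, 42, 41, 48, 52, 47, 45, 51, 47, 47, 48, 60, 49, 62, 75, 78, 77, 78, 76, 72, 76, 77, 74, 76]
172 [181, 185, 187, 181, 185, 184, 192, 203, 105, 27, 42, 46, 51, 41, 46, 49, 43, 48, 56, 38, 24, 16, 16, 26, 19, 9, 15, 14, 18, 15, 14, 13, 15, 25, 11, 8, 48, 48, 47, 38, 44, 48, 50, 48, 47, 42, 52, 44, 34, 59, 67, 79, 78, 80, 73, 79, 79, 81, 76, 74]
176 [187, 184, 182, 186, 182, 184, 191, 159, 84, 56, 67, 71, 69, 77, 67, 73, 72, 70, 58, 16, 8, 17, 8, 29, 31, 8, 19, 16, 19, 27, 23, 26, 24, 24, 14, 7, 22, 69, 54, 45, 47, 41, 45, 43, 45, 39, 49, 55, 40, 44, 63, 73, 79, 80, 72, 73, 75, 74, 75, 76]
190 [117, 121, 120, 119, 117, 123, 107, 86, 53, 27, 17, 22, 24, 29, 20, 37, 47, 30, 28, 11, 15, 28, 24, 26, 24, 14, 27, 19, 22, 29, 15, 25, 15, 25, 39, 27, 9, 29, 22, 35, 32, 23, 33, 25, 28, 23, 23, 8, 26, 15, 87, 90, 117, 124, 116, 120, 117, 120, 118, 120]
195 [120, 121, 121, 124, 87, 58, 57, 36, 9, 29, 26, 27, 31, 29, 25, 26, 20, 25, 21, 20
[... 1676 characters left out ...]
8, 29, 22, 13, 11, 55, 114, 121, 120, 117, 111, 118, 117, 109, 180, 191, 186, 182, 182, 185, 188, 183, 185, 184, 184]
240 [183, 182, 185, 183, 187, 184, 193, 141, 113, 116, 102, 98, 172, 171, 165, 165, 165, 165, 166, 164, 173, 146, 66, 19, 31, 35, 36, 27, 27, 24, 35, 36, 27, 25, 32, 31, 24, 30, 17, 14, 17, 115, 120, 120, 117, 115, 109, 183, 192, 195, 185, 183, 186, 183, 183, 186, 185, 183, 182, 184]
[(236, np.int64(29)), (237, np.int64(28)), (238, np.int64(37)), (239, np.int64(18)), (240, np.int64(36)), (241, np.int64(33)), (242, np.int64(26)), (243, np.int64(23)), (244, np.int64(44)), (245, np.int64(194)), (246, np.int64(130)), (247, np.int64(116)), (248, np.int64(93)), (249, np.int64(94))]
```

Emit:
step_arm --moves '[[[-5,3.4,25],[0,0,-0.05],85],[[-5,3.4,50],[0,0,-0.05],85],[[-5,3.4,75],[0,0,-0.05],85],[[-5,3.4,85],[0,0,-0.05],85],[[-5,3.4,91],[0,0,-0.05],85],[[-5,3.4,91],[0,0,-0.05],85]]'

```text
clock: 2.9
tcp_pos: [0.5316, 0.062, 0.2397]
orientation: [-0.001, -0.074, 0.997, 0.0]
wrist_force: [-0.6, -0.4, -0.2]
finger_gap: 0.085
grip_force: 0.0
```

Run:
```python
from h import *
import pickle
s=telemetry.get_state();W=imaging.camera_params("wrist");im=imaging.read_camera("wrist")
pickle.dump((s,W),open("w2.pkl","wb")); cv2.imwrite("pics/w2.png",cv2.convertScaleAbs(im[:,:,::-1],alpha=2.5))
print(s["tcp_pos"],Rt(s).as_matrix().round(3),s["wrist_force"],s["ft_torque"])
P=W["pose"]
for q in ([.5303,.0625,.271],s["tcp_pos"]):
    c=P[:3,:3].T@(np.array(q)-P[:3,3])*[1,-1,-1]; print((W["camera_matrix"]@c/c[2])[:2])
```

```text
[0.53158017 0.06197743 0.23970914] [[-0.989 -0.148 -0.002]
 [-0.148  0.989 -0.   ]
 [ 0.002  0.    -1.   ]] [-0.59351347 -0.39218123 -0.20435874] [-0.04192259  0.01616332 -0.01957746]
[252.16974221 275.42866814]
[250.76599531 244.91202579]
```

View pics/w2.png

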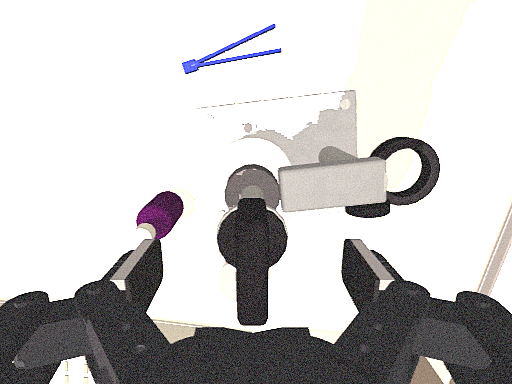

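Run:
```python
from h import *
import pickle
s,W=pickle.load(open("w2.pkl","rb")); s1,W1=pickle.load(open("w1.pkl","rb"))
g=cv2.imread("pics/w2.png").max(2).astype(int)
print([(r,g[r,253]) for r in range(318,332)]); 
for r in (238,300,315): 
    m=np.where(g[r,200:310]<110)[0]+200; print(r,m.min(),m.max(),g[r,232:242],g[r,264:274])
print("far",plane(W,(253,325),.271),"flange",plane(W,(253,238),.235))
print("tri far",tri(W1,(257.5,244.5),W,(253,325)),"tri flange",tri(W1,(255.2,198.2),W,(253,238)))
```

```text
[(318, np.int64(60)), (319, np.int64(12)), (320, np.int64(78)), (321, np.int64(78)), (322, np.int64(30)), (323, np.int64(48)), (324, np.int64(48)), (325, np.int64(132)), (326, np.int64(255)), (327, np.int64(255)), (328, np.int64(255)), (329, np.int64(255)), (330, np.int64(255)), (331, np.int64(255))]
238 217 286 [72 50 75 65 32 58 18 72 22 85] [32 65 80 50 45 38 60 68 40 58]
300 237 267 [255 255 255 255 160  45  42  55  40  58] [ 48  72  38  15 255 255 255 255 255 255]
315 238 267 [255 255 255 255 255 135  28  52  72  60] [ 72  80  15   8 255 255 255 255 255 255]
far [0.55427395 0.06643915 0.271     ] flange [0.52969572 0.06287324 0.235     ]
tri far (array([0.55597312, 0.06655815, 0.26893869]), np.float64(0.00028139303378829406)) tri flange (array([0.53295236, 0.06309072, 0.22783916]), np.float64(0.0005815007913350631))
```

The bar is centred between the fingers, and its triangulated top height of 0.269 m agrees with the 0.271 m given. I'll nudge about 1 mm and close.

Emit:
step_arm --moves '[[[1,1,0],[0,0,0],40],[[1,1,0],[0,0,0],20],[[1,1,0],[0,0,0],5],[[1,1,0],[0,0,0],5],[[1,1,0],[0,0,0],5],[[1,1,0],[0,0,0],5],[[1,1,0],[0,0,0],5],[[1,1,0],[0,0,0],5]]' --grip_force 50

```text
clock: 3.62
tcp_pos: [0.5316, 0.0623, 0.2407]
orientation: [0.0, -0.075, 0.997, -0.001]
wrist_force: [0.9, -5.2, 1.1]
finger_gap: 0.0129
grip_force: 51.1
```

Emit:
step_arm --moves '[[[0,-1,0],[0,0,0],5],[[0,-1,0],[0,0,0],5]]'

```text
clock: 3.78
tcp_pos: [0.5316, 0.0622, 0.2407]
orientation: [0.0, -0.075, 0.997, -0.0]
wrist_force: [-1.3, -2.8, 2.7]
finger_gap: 0.0133
grip_force: 51.3
```

Emit:
step_arm --moves '[[[0,0,3],[0,0,0],5],[[0,0,6],[0,0,0],5],[[0,0,9],[0,0,0],5],[[0,0,12],[0,0,0],5],[[0,0,15],[0,0,0],5],[[0,0,18],[0,0,0],5],[[0,0,20],[0,0,0],5],[[0,0,20],[0,0,0],5]]'

```text
clock: 4.45
tcp_pos: [0.5315, 0.0622, 0.2197]
orientation: [-0.0, -0.075, 0.997, -0.0]
wrist_force: [2.1, -4.1, 1.2]
finger_gap: 0.0131
grip_force: 51.1
```

```bash
cat > f.py <<'E'
from h import *
import sys
F=[];M=[]
for i in range(int(sys.argv[1])):
    im=imaging.read_camera("scene"); s=telemetry.get_state(); F.append(s["wrist_force"]);M.append(s["ft_torque"])
print(s["clock"],s["tcp_pos"].round(4),np.mean(F,0).round(2),np.std(F,0).round(2),np.mean(M,0).round(3),s["finger_gap"].round(4))
cv2.imwrite("pics/s_last.png",im[:,:,::-1])
E
python3 f.py 10
```

```text
Traceback (most recent call last):
  File "f.py", line 6, in <module>
    print(s["clock"],s["tcp_pos"].round(4),np.mean(F,0).round(2),np.std(F,0).round(2),np.mean(M,0).round(3),s["finger_gap"].round(4))
                                                                                                            ^^^^^^^^^^^^^^^^^^^^^
AttributeError: 'float' object has no attribute 'round'
```

```bash
sed -i 's/s\["finger_gap"\].round(4)/s["finger_gap"]/' f.py; python3 f.py 10
```

```text
5.45 [0.5315 0.0623 0.2203] [ 1.69 -4.51  1.76] [0.61 0.57 0.54] [-0.879 -0.394  0.052] 0.01349357671232391
```

Emit:
step_arm --moves '[[[-0.7,-1.5,2],[0,0,0],5],[[-0.7,-1.5,4],[0,0,0],5],[[-0.7,-1.5,6],[0,0,0],5],[[-0.7,-1.5,7],[0,0,0],5]]'

```text
clock: 5.78
tcp_pos: [0.5316, 0.0621, 0.2128]
orientation: [-0.001, -0.075, 0.997, 0.001]
wrist_force: [-2.7, 2.2, 3.7]
finger_gap: 0.0131
grip_force: 51.5
```

```bash
python3 f.py 6
```

```text
6.0833 [0.5316 0.062  0.2129] [-1.49  4.78  1.8 ] [0.47 0.63 0.35] [1.065 0.346 0.024] 0.013235091211469466
```

Emit:
step_arm --moves '[[[0.3,0.8,1],[0,0,0],5],[[0.3,0.8,2],[0,0,0],5],[[0.3,0.8,3],[0,0,0],5]]'

```text
clock: 6.33
tcp_pos: [0.5316, 0.0621, 0.2103]
orientation: [-0.0, -0.075, 0.997, 0.0]
wrist_force: [-2.5, 3.9, 4.8]
finger_gap: 0.0133
grip_force: 51.5
```

```bash
python3 f.py 5
```

```text
6.5833 [0.5316 0.062  0.2101] [-2.09  3.93  2.55] [0.5  0.31 0.61] [1.031 0.436 0.052] 0.013537022020497953
```

Emit:
step_arm --moves '[[[0,0,1],[0,0,0],5],[[0,0,2],[0,0,0],5],[[0,0,3],[0,0,0],5]]'

```text
clock: 6.83
tcp_pos: [0.5316, 0.0621, 0.2073]
orientation: [-0.0, -0.075, 0.997, 0.0]
wrist_force: [-3.0, 4.1, 4.0]
finger_gap: 0.0134
grip_force: 51.5
```

```bash
python3 f.py 5
```

```text
7.0833 [0.5316 0.0621 0.2072] [-2.3   4.28  2.57] [0.54 0.41 0.64] [1.124 0.493 0.055] 0.013076945812043661
```

Emit:
step_arm --moves '[[[0,0.5,1],[0,0,0],5],[[0,0.5,2],[0,0,0],5],[[0,0.5,3],[0,0,0],5]]'

```text
clock: 7.33
tcp_pos: [0.5317, 0.0621, 0.2042]
orientation: [-0.0, -0.075, 0.997, -0.0]
wrist_force: [-2.4, 3.0, 4.2]
finger_gap: 0.0127
grip_force: 51.5
```

```bash
python3 f.py 5
```

```text
7.5833 [0.5316 0.0621 0.204 ] [-2.4   2.12  2.71] [0.6  0.7  0.68] [0.64  0.512 0.023] 0.013321663610314073
```

Emit:
step_arm --moves '[[[0,0,1],[0,0,0],5],[[0,0,2],[0,0,0],5],[[0,0,3],[0,0,0],5]]'

```text
clock: 7.83
tcp_pos: [0.5316, 0.0621, 0.2012]
orientation: [-0.0, -0.075, 0.997, -0.0]
wrist_force: [-3.8, 1.4, 4.7]
finger_gap: 0.0135
grip_force: 51.4
```

```bash
python3 f.py 5
```

```text
8.0833 [0.5316 0.0621 0.201 ] [-3.35  1.05  2.51] [0.65 0.53 0.55] [0.374 0.653 0.055] 0.013462772143883339
```

Emit:
step_arm --moves '[[[0.4,0,1],[0,0,0],5],[[0.4,0,2],[0,0,0],5],[[0.4,0,3],[0,0,0],5]]'

```text
clock: 8.33
tcp_pos: [0.5316, 0.0621, 0.1984]
orientation: [0.0, -0.075, 0.997, -0.0]
wrist_force: [-3.5, 1.4, 4.5]
finger_gap: 0.0133
grip_force: 51.4
```

```bash
python3 f.py 5
```

```text
8.5833 [0.5316 0.0622 0.1982] [-1.47  0.82  2.45] [0.41 0.62 0.65] [0.271 0.354 0.026] 0.013255577655237485
```

Emit:
step_arm --moves '[[[0,0,1],[0,0,0],5],[[0,0,2],[0,0,0],5],[[0,0,3],[0,0,0],5]]'

```text
clock: 8.83
tcp_pos: [0.5316, 0.0622, 0.1954]
orientation: [0.0, -0.075, 0.997, -0.0]
wrist_force: [-1.1, 0.4, 3.9]
finger_gap: 0.013
grip_force: 51.5
```

```bash
python3 f.py 5
```

```text
9.0833 [0.5316 0.0622 0.1952] [-0.78 -0.05  2.37] [0.36 0.62 0.75] [0.172 0.166 0.018] 0.013215501033568576
```

Still no contact after 45 mm of travel, so I'll continue.

Emit:
step_arm --moves '[[[0,0,1],[0,0,0],5],[[0,0,2],[0,0,0],5],[[0,0,3],[0,0,0],5]]'

```text
clock: 9.33
tcp_pos: [0.5316, 0.0622, 0.1924]
orientation: [0.0, -0.075, 0.997, -0.0]
wrist_force: [-1.8, -0.3, 3.7]
finger_gap: 0.0133
grip_force: 51.5
```

```bash
python3 f.py 5
```

```text
9.5833 [0.5316 0.0622 0.1922] [-0.44 -0.39  2.46] [0.4  0.41 0.56] [0.047 0.013 0.046] 0.013263496693078526
```

Emit:
step_arm --moves '[[[0,0,1],[0,0,0],5],[[0,0,2],[0,0,0],5],[[0,0,3],[0,0,0],5]]'

```text
clock: 9.83
tcp_pos: [0.5316, 0.0622, 0.1897]
orientation: [0.0, -0.075, 0.997, -0.0]
wrist_force: [-0.2, 0.7, 6.2]
finger_gap: 0.013
grip_force: 51.7
```

```bash
python3 f.py 5
```

```text
10.0833 [0.5316 0.0622 0.1895] [-0.24 -0.71  5.16] [0.61 0.49 0.39] [0.008 0.109 0.031] 0.013383382275661476
```

Contact: the holding force jumped from about 2.4 to 5.2 N over the last 3 mm, so the foot presses with about 2.5 N. Now I'll twist clockwise, which is + about tool z.

Emit:
step_arm --moves '[[[0,0,0],[0,0,0.08],5],[[0,0,0],[0,0,0.16],5],[[0,0,0],[0,0,0.24],5],[[0,0,0],[0,0,0.32],5],[[0,0,0],[0,0,0.4],5],[[0,0,0],[0,0,0.4],5]]'

```text
clock: 10.58
tcp_pos: [0.5317, 0.0623, 0.1895]
orientation: [0.0, 0.126, 0.992, 0.0]
wrist_force: [0.1, -0.6, 5.2]
finger_gap: 0.0132
grip_force: 51.7
```

```bash
python3 f.py 4
```

```text
10.7833 [0.5316 0.0622 0.1895] [ 0.03 -0.47  5.23] [0.27 0.34 0.35] [ 0.054  0.011 -0.066] 0.012972888654815004
```

Emit:
step_arm --moves '[[[0,0,0],[0,0,0.08],5],[[0,0,0],[0,0,0.16],5],[[0,0,0],[0,0,0.24],5],[[0,0,0],[0,0,0.32],5],[[0,0,0],[0,0,0.4],5],[[0,0,0],[0,0,0.48],5],[[0,0,0],[0,0,0.54],5],[[0,0,0],[0,0,0.54],5]]'

```text
clock: 11.45
tcp_pos: [0.5317, 0.0623, 0.1895]
orientation: [0.0, 0.385, 0.923, 0.0]
wrist_force: [0.5, -0.4, 5.4]
finger_gap: 0.0136
grip_force: 51.6
```

```bash
python3 f.py 4
```

```text
11.65 [0.5317 0.0623 0.1895] [1.11 0.03 5.5 ] [0.37 0.47 1.09] [0.027 0.294 0.008] 0.013401463189226302
```

Emit:
step_arm --moves '[[[0,0,0],[0,0,0.04],5],[[0,0,0],[0,0,0.08],5],[[0,0,0],[0,0,0.12],5],[[0,0,0],[0,0,0.15],5],[[0,0,0],[0,0,0.15],5]]'

```text
clock: 12.07
tcp_pos: [0.5318, 0.0623, 0.1895]
orientation: [0.0, 0.453, 0.892, 0.0]
wrist_force: [1.1, -0.7, 5.4]
finger_gap: 0.0134
grip_force: 51.7
```

```bash
python3 f.py 4
```

```text
12.2667 [0.5317 0.0623 0.1895] [ 1.19 -0.1   5.44] [0.38 0.27 0.33] [0.084 0.343 0.021] 0.013689638511918173
```

Emit:
step_arm --moves '[[[0,0,0],[0,0,0.03],5],[[0,0,0],[0,0,0.06],5],[[0,0,0],[0,0,0.06],5]]'

```text
clock: 12.52
tcp_pos: [0.5318, 0.0623, 0.1895]
orientation: [0.0, 0.479, 0.878, 0.0]
wrist_force: [1.5, -0.4, 4.9]
finger_gap: 0.0137
grip_force: 51.7
```

```bash
python3 f.py 4; python3 -c "
from h import *
r=Rt(telemetry.get_state()).as_matrix();print(np.arctan2(r[1,0],r[0,0]))"
```

```text
12.7167 [0.5318 0.0623 0.1895] [1.58 0.04 5.43] [0.55 0.33 0.26] [0.095 0.335 0.163] 0.013348869421832903
2.143246775348149
```

Emit:
step_arm --moves '[[[0,0,0],[0,0,0.03],5],[[0,0,0],[0,0,0.06],5],[[0,0,0],[0,0,0.06],5]]'

```text
clock: 12.97
tcp_pos: [0.5318, 0.0622, 0.1896]
orientation: [0.001, 0.504, 0.864, -0.0]
wrist_force: [1.4, -0.6, 5.2]
finger_gap: 0.0132
grip_force: 59.4
```

```bash
python3 f.py 4; python3 -c "
from h import *
r=Rt(telemetry.get_state()).as_matrix();print(np.arctan2(r[1,0],r[0,0]))"
```

```text
13.1667 [0.5318 0.0622 0.1896] [ 1.16 -0.51  5.27] [0.27 0.53 0.3 ] [-0.242  0.255  1.137] 0.013357925864418694
2.0856024627216154
```

The stop is reached: torque rose to 1.1 N m and the yaw matches the expected end stop. I'll relax the twist, open and rise.

Emit:
step_arm --moves '[[[0,0,0],[0,0,-0.02],5],[[0,0,0],[0,0,-0.04],5],[[0,0,0],[0,0,-0.05],5],[[0,0,0],[0,0,-0.05],20],[[0,0,0],[0,0,-0.05],40],[[0,0,0],[0,0,-0.05],60],[[0,0,0],[0,0,-0.05],80],[[0,0,0],[0,0,-0.05],80]]'

```text
clock: 13.83
tcp_pos: [0.5311, 0.0623, 0.1889]
orientation: [-0.0, 0.484, 0.875, -0.0]
wrist_force: [-0.1, 0.3, 0.3]
finger_gap: 0.0677
grip_force: 0.0
```

Emit:
step_arm --moves '[[[0,0,0],[0,0,0],80],[[0,0,0],[0,0,0],80],[[0,0,-10],[0,0,0],80],[[0,0,-25],[0,0,0],80],[[0,0,-50],[0,0,0],80],[[0,0,-75],[0,0,0],80],[[0,0,-100],[0,0,0],80],[[0,0,-100],[0,0,0],80]]'

```text
clock: 14.5
tcp_pos: [0.5335, 0.0622, 0.2954]
orientation: [0.004, 0.484, 0.875, 0.002]
wrist_force: [0.1, 0.1, 1.0]
finger_gap: 0.08
grip_force: 0.0
```

Run:
```python
from h import *
import pickle
s=telemetry.get_state();W=imaging.camera_params("wrist");im=imaging.read_camera("wrist");sc=imaging.read_camera("scene")
pickle.dump((s,W),open("w3.pkl","wb"))
a=cv2.resize(sc[100:290,180:370,::-1],(384,384),interpolation=cv2.INTER_CUBIC)
cv2.imwrite("pics/w3raw.png",im[:,:,::-1])
cv2.imwrite("pics/fin.png",cv2.resize(cv2.convertScaleAbs(np.hstack([im[:,:,::-1],a]),alpha=2.2),(800,343)))
print(s["clock"],s["tcp_pos"],s["wrist_force"],s["finger_gap"])
```

```text
14.5 [0.53345906 0.06221614 0.2953645 ] [0.11118098 0.13369502 1.03358847] 0.07998783416614566
```

View pics/fin.png

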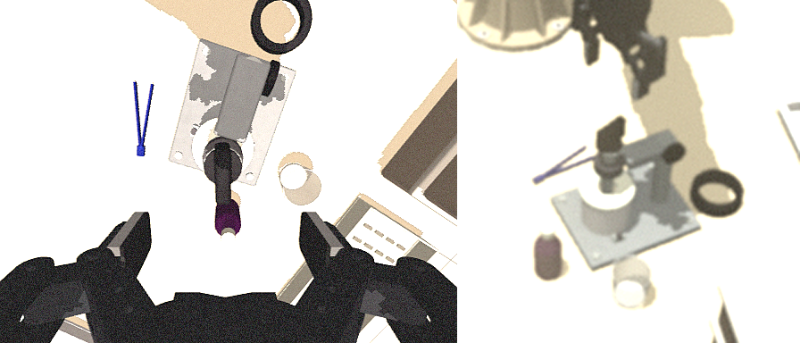

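The final view shows the knob still down near the sleeve and turned crosswise to its start. The gripper is clear of it, and the bottle, cup, tweezers and tape are untouched.

```bash
python3 -c "
from workcell import env; print(env.hand_in())"
```

```text
the job is handed in; nothing more can be done
None
```

I pressed the probe down about 51 mm until its foot met the cast with about 2.5 N, twisted the knob clockwise to its stop and let go; the last view showed it still down and the bench undisturbed, and I handed the job in at about 14.6 s with no verdict returned.

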